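# Clamp the jig blocks in the gang vice

### The arm

A 6-joint arm with a two-finger parallel gripper is mounted at the origin on a cart in front of the work surface, level with it; the furniture and walls round the work are solid. World frame = base frame: x ahead of the robot, y to its left, z up, the work surface at z = 0. Lengths are in m, angles in rad, forces in N, time in s.
With the tool pointing down it reaches from about 0.375 to 0.9 m from the base axis. Payload 3.1 kg.
Tool frame: the origin (TCP) lies between the finger pads; the fingertips stand 19 mm ahead of it and the grasp point (between the pads) is the TCP; z points along the fingers, y is the direction in which the jaws open and shut (so a half turn about z gives the same grasp; the last joint's range is limited). The gripper opens to 85 mm and grips with 20 to 120 N. Pads are 22 mm wide; open, the fingers measure 114 mm over their backs; the gripper's body (76 mm by 85 mm) begins 54 mm behind the grasp point. The pads swing forward as they close: fully open they stand 13 mm farther back than shut.
Start: joints at [1.06, 0.527, 1.433, -0, 1.181, -0.178], TCP at [0.204, 0.591, 0.25] pointing down, gripper open.
Joint ranges: [-3.08, 3.08], [-0.75, 2.2], [0.22, 2.44], [-1.43, 4.57], [0, 2.65], [-2.85, 2.85]. Speed limits (rad/s): [2.79, 2.79, 3.14, 3.14, 3.14, 3.14].

### API

Orientations are given as a unit quaternion [x, y, z, w].
In Python, from station import manip, optics, job gives the robot as it stands.
- The arm moves only by the shell command python3 -m inch 'ROWS' [OPENING] [FORCE]. ROWS is JSON, one flat list of numbers, 4 for each row, row after row: the shift along the world's x, y, z in cm, then the turn about the world's z in rad. A call has 1 to 20 rows; each row shifts and turns the commanded pose from where the row before left it; what a row does not reach is not made up. A row lasts 1/8 s, in which the tool goes at most 62.5 mm and 10.7 degrees, less where a joint would pass 70% of its speed; a pose out of reach is approached as far as the arm can. A call with a gripper value outside its range is refused whole. OPENING is the opening in per cent of the stroke, from 0 (shut) to 100 (fully open), set as the call begins (- or left out, the last holds). The fingers move at their own pace and stop on an object; FORCE is the grip in N (left out, the last holds). Time passes only in rows, so rows that do not move let the fingers close. It gives the time, the measured TCP pose, the force and the opening at its end, in the units of the state.
- manip.sense(): the state, without advancing time (a new reading comes with each control period).
- optics.snapshot(name): name is "scene" or "top" or "wrist"; returns (picture, depth): 480x640x3 uint8, red, green, blue; 480x640 float32, m along the optical axis (not along the pixel's ray), 0 where there is no reading.
- optics.camera_model(name): a dict with "mtx" (3x3 intrinsics, pixels), "camera_from_world" (4x4, takes a point from world to camera coordinates); the wrist camera has in their place "tool_from_camera" (4x4, takes a point from camera to tool coordinates, whose origin is the TCP and whose axes are the flange's). Camera axes: x right, y up, looking along -z (the intrinsics and any distortion apply to the point x, -y, -z); pixel columns grow to the right and rows downward; lengths in m; the calibration is good to about 2 mm. A picture is of the moment at which its call begins: read the wrist's pose just before it. camera_model takes no time and is no camera call.
- job.sign_off(): hands the job in, once; it reports no verdict.
The state is a dict: "t": time; "q": joint angles; "qd": joint speeds; "tau": joint torques, N m; "tcp_pos": TCP position; "tool_rot": TCP orientation; "force": force on the tool from outside, world axes, zero at the start; "ft_torque": the same for the moment, N m; "finger_gap": opening from 0.0 (shut) to 1.0 (fully open).
Only numpy, scipy, OpenCV 4.12 (cv2) and the standard library are available. Lean on these libraries where they do the work, as an engineer would, in place of code of your own. Each camera call takes 0.05 s, during which the arm holds its last target.

### The job

Clamp all the drilled aluminium blocks that lie on the bench (two to four) in the long gang vice: pull up the plunger knob that locks the sliding jaw, slide the jaw open by its upright handle, lay the blocks flat on the bed in one row between the jaws, centred across the bed with their long sides against the jaw faces and each other, and push the jaw up until the row is snug. Then screw the lever-headed bolt clockwise fully home and only after that fold its lever down flat. Leave the tape measure, the bottle and the glue tube alone.

Things in the scene. Friction and masses are not known exactly. Their poses are not given: they have to be found in the camera images.
- gang_vice: gang vice, fixed on the bench: flat aluminium bed 100 (x) x 395 (y) x 12 mm high, a fixed jaw (100 wide, top at 55 mm) at its -y end, a sliding jaw. Origin at bench height on the centre line; y is the sliding direction, z up, x points away from the robot, turned 0 to 0.2 rad. The fixed jaw's face is at y = -170 mm and looks to +y; the bed is bare from there to the sliding jaw
- moving_face (a point): foot of the sliding jaw's face, mid-width, at the bed's top; axes parallel to the vice's. The face looks to -y of the vice, is 100 mm wide, 42 high. Behind it (+y) the grey carriage, 66 mm wide, top 50 mm over the bench, carries on its centre line the lever bolt (45 mm behind the face), the handle (110 mm) and the plunger (165 mm)
- jaw (a joint): travel of the sliding jaw in m: 0 parked (20 mm between the faces), 0.185 fully open (205 mm between the faces); grows to +y of the vice; friction 3 N, stays where it is left. Locked at 0 (with about 1 mm of play) while the plunger is down; even when the bolt is home the jaw is held by friction only
- handle_top (a point): centre of the top of the sliding jaw's handle, an upright black block 16 (vice x) x 22 (vice y) x 55 mm high, top 105 mm over the bench; grip its upper 30 mm, fingers either side in x, or push it
- plunger (a joint): lift of the index plunger in m: 0 down (locks the jaw), 0.022 fully up; the jaw is free above about 0.015; takes 3 to 4 N and stays where it is left
- plunger_top (a point): centre of the top of the plunger's round black knob, 24 mm across, its gripping part 15 mm high, narrower below; top 84 mm over the bench when down, 106 when up; pull it straight up
- bolt (a joint): screw angle of the lever bolt in rad: grows clockwise seen from above, 3.6 is the hard stop, fully home (it starts between 0 and 0.8); it sinks 1.2 mm per rad, no spring, friction 0.06 N m. It turns together with its lever: grip the upright lever from above and turn about the vertical axis, regrasping as needed
- lever_pivot (a point): point on the bolt's vertical axis at the height of the lever's cross pin, about 75 mm over the bench. Its frame turns with the bolt: the lever's fold direction is its -x, which at bolt = 3.6 is parallel to the vice's -x; at a smaller bolt value it is turned (3.6 - value) counter-clockwise from that
- lever (a joint): fold of the bolt's black lever in rad: 0 upright (as it starts), 1.571 folded flat (hard stop); stiff hinge, 0.12 N m, stays where it is left. It folds towards -x of lever_pivot
- lever_end (a point): middle of the lever's free end, 75 mm from the pivot. The lever is a flat bar centred on the bolt's axis when upright, 12 mm thick (along the fold direction) and 24 mm wide, its end about 150 mm over the bench
- block0: plain aluminium jig block with drilled holes in its top, 38 (its x) x 62 (its y) x 28 mm high, about 0.26 kg; origin at the centre of its underside, z up. All such blocks are alike; 2 to 4 of them are present (None if absent), lying on the bench in front of the vice
- block1: plain aluminium jig block with drilled holes in its top, 38 (its x) x 62 (its y) x 28 mm high, about 0.26 kg; origin at the centre of its underside, z up. All such blocks are alike; 2 to 4 of them are present (None if absent), lying on the bench in front of the vice
- block2: plain aluminium jig block with drilled holes in its top, 38 (its x) x 62 (its y) x 28 mm high, about 0.26 kg; origin at the centre of its underside, z up. All such blocks are alike; 2 to 4 of them are present (None if absent), lying on the bench in front of the vice
- block3: plain aluminium jig block with drilled holes in its top, 38 (its x) x 62 (its y) x 28 mm high, about 0.26 kg; origin at the centre of its underside, z up. All such blocks are alike; 2 to 4 of them are present (None if absent), lying on the bench in front of the vice
- tape_measure: bystander: tape measure, 37 x 84 x 63 mm, standing on the bench to the left; origin at its underside
- thinner_bottle: bystander: small white bottle with a blue cap, 40 mm across, 92 mm high, on the bench to the right; origin at its underside
- glue_tube: bystander: red glue tube, 43 x 146 x 29 mm, lying on the bench to the left; origin at its underside
Things that resemble listed ones, but are neither listed nor needed, are in the scene too. What is shaped like the block0 but turquoise is not meant.

How it is judged:
By the outcome, as a careful person would: the job done as asked, in the order asked, and still so for the second after the job is handed in, with the robot touching nothing.
Of block0, block1, block2, block3 only 2 to 4 are there at a start; the rules pass over those that are not, and their reading is None.
At some moment in a run one of block0, block1, block2, block3 may be knocked a few centimetres aside while the robot is not near it.
Once in a run the grip may slacken for a moment while it holds something.
It also fails if it takes over 210 s, if anything falls off the work surface, if the arm or the gripper's body presses on something with over 40 N, if the wrist force passes 120 N, or if a joint passes its speed limit or range.

## Working session

There is one attempt and no reset: what is moved stays moved. The work goes in short steps, Python scripts to look and compute and a shell command to move; the robot and the scene stay as the last step left them, time stands still between calls to the robot, and variables do not carry over. Pictures are saved under pics/ and viewed, and the job is handed in when it is done.

```bash
ls; mkdir -p pics
cat > h.py <<'E'
import numpy as np, cv2
from station import manip, optics, job
def snap(n,fn):
    p,d=optics.snapshot(n); cv2.imwrite('pics/'+fn+'.png',p[:,:,::-1]); np.save('pics/'+fn+'.npy',d); return p,d
def cam(n): 
    c=optics.camera_model(n); return c
E
python3 - <<'E'
from h import *
print(manip.sense())
for n in('scene','top','wrist'):
    snap(n,n+'0'); print(n,cam(n))
E
```

```text
pics
{'t': 0.0, 'q': array([ 1.05950841e+00,  5.28483396e-01,  1.43389778e+00,  1.68406897e-05,
        1.18140624e+00, -1.78471275e-01]), 'qd': array([ 9.89034762e-04,  4.78313690e-04, -7.27132560e-04,  6.92871936e-04,
        5.33635895e-04, -7.95205606e-06]), 'tau': array([-9.52415794e-04, -4.42353094e+01, -1.78023112e+01, -3.51212493e-04,
        8.52200756e-03, -1.60518990e-06]), 'tcp_pos': array([0.20380718, 0.59012288, 0.24932443]), 'tool_rot': array([ 1.65644421e-01,  9.86184933e-01, -1.03013143e-03, -3.78334582e-04]), 'force': array([ 0.09799458,  0.2842089 , -0.64410536]), 'ft_torque': array([-0.01235525,  0.02892366, -0.01542422]), 'finger_gap': 1.002286247065733}
scene {'mtx': array([[544.55855363,   0.        , 330.12200706],
       [  0.        , 544.55855363, 244.30666074],
       [  0.        ,   0.        ,   1.        ]]), 'camera_from_world': array([[-0.15625288, -0.9877093 , -0.00392267,  0.029232  ],
       [ 0.84136552, -0.13517992,  0.52328812, -0.52535376],
       [-0.5173868 ,  0.07846488,  0.85214679, -1.0592895 ],
       [ 0.        ,  0.        ,  0.      
[... 284 characters left out ...]
4085,  0.00959629,  0.13903585, -0.52486862],
       [-0.13886764, -0.01640414,  0.99017508, -1.06668891],
       [ 0.        ,  0.        ,  0.        ,  1.        ]])}
wrist {'mtx': array([[381.53472835,   0.        , 321.86315579],
       [  0.        , 381.53472835, 237.25634948],
       [  0.        ,   0.        ,   1.        ]]), 'tool_from_camera': array([[-8.76262460e-04,  9.64784748e-01,  2.63039202e-01,
         6.52879380e-02],
       [ 9.99999580e-01,  9.15914862e-04, -2.81273556e-05,
         1.42310629e-04],
       [-2.68058358e-04,  2.63039067e-01, -9.64785146e-01,
        -1.22824074e-01],
       [ 0.00000000e+00,  0.00000000e+00,  0.00000000e+00,
         1.00000000e+00]])}
```

View pics/scene0.png

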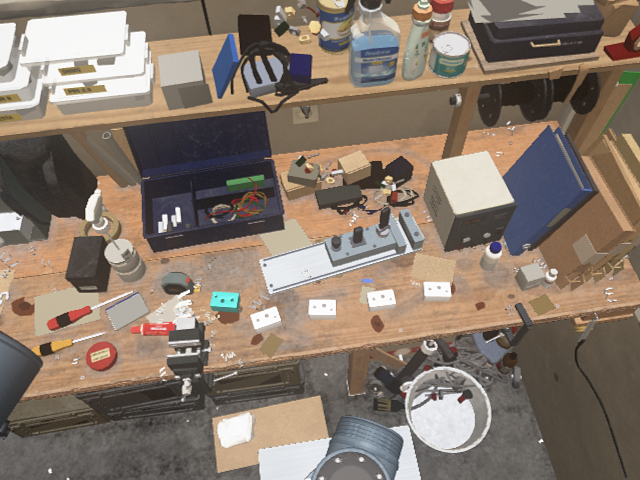

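View pics/top0.png

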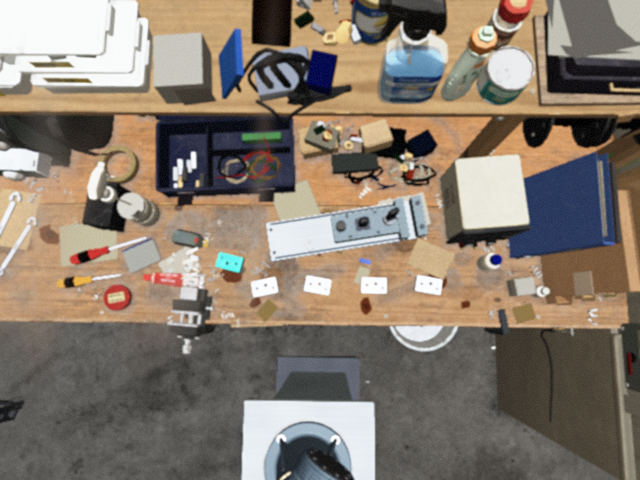

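Four white blocks lie at top-view (264,287), (317,285), (373,285) and (428,285). The turquoise one at (230,262) is excluded. The vice's fixed jaw is on the right at (420,215). Next I'll measure from the depth images.

```bash
cat >> h.py <<'E'
def w_of(n,u,v,d=None,z=None,T=None):
    """pixels->world by depth d or plane z. T: world_from_camera"""
    c=cam(n); K=c['mtx']
    if T is None: T=np.linalg.inv(c['camera_from_world'])
    u=np.asarray(u,float);v=np.asarray(v,float)
    r=np.stack([(u-K[0,2])/K[0,0],-(v-K[1,2])/K[1,1],-np.ones_like(u)],-1)
    if z is not None:
        rw=r@T[:3,:3].T; s=(z-T[2,3])/rw[...,2]
        return T[:3,3]+rw*s[...,None]
    return (r*np.asarray(d)[...,None])@T[:3,:3].T+T[:3,3]
def cloud(n,d,T=None):
    v,u=np.mgrid[0:480,0:640]; P=w_of(n,u,v,d,T=T); P[d<=0]=np.nan; return P
def wristT():
    from scipy.spatial.transform import Rotation as R
    s=manip.sense(); T=np.eye(4);T[:3,:3]=R.from_quat(s['tool_rot']).as_matrix();T[:3,3]=s['tcp_pos']
    return T@cam('wrist')['tool_from_camera']
E
python3 - <<'E'
from h import *
for n in('top','scene'):
    p=cv2.imread(f'pics/{n}0.png');d=np.load(f'pics/{n}0.npy');P=cloud(n,d)
    g=p.min(2)
    m=((g>200)&(P[...,2]>0.015)&(P[...,2]<.04)&(P[...,0]>.3)&(P[...,0]<.56)).astype(np.uint8)
    k,l,st,ce=cv2.connectedComponentsWithStats(m)
    for i in range(1,k):
        if st[i,4]>60:
            Q=P[l==i][:,:2].astype(np.float32)*1000
            print(n,ce[i].round(),st[i,4],np.round(cv2.minAreaRect(Q),1) if 0 else cv2.minAreaRect(Q), np.nanmedian(P[l==i],0).round(4))
p=cv2.imread('pics/top0.png')[170:320,220:460]; cv2.imwrite('pics/c.png',cv2.resize(p,None,fx=3.3,fy=3.3,interpolation=3))
p=cv2.imread('pics/scene0.png')[190:350,200:460]; cv2.imwrite('pics/c2.png',cv2.resize(p,None,fx=3,fy=3,interpolation=3))
E
```

```text
top [428. 285.] 376 ((437.8092346191406, -292.0948791503906), (62.134700775146484, 38.187843322753906), 80.36549377441406) [ 0.4364 -0.2916  0.0269]
top [264. 287.] 375 ((428.19464111328125, 115.41384887695312), (38.01960754394531, 62.57399368286133), 12.120140075683594) [0.4271 0.1156 0.0272]
top [317. 285.] 362 ((434.046142578125, -17.28561019897461), (61.5906867980957, 38.023685455322266), 80.3839111328125) [ 0.4332 -0.0165  0.0271]
top [373. 285.] 365 ((435.8948059082031, -156.2731475830078), (37.431339263916016, 60.174339294433594), 0.3698350191116333) [ 0.4347 -0.1541  0.0268]
scene [437. 289.] 380 ((435.8149719238281, -294.8763427734375), (62.46735763549805, 40.151336669921875), 81.30101776123047) [ 0.4345 -0.2935  0.0275]
scene [381. 298.] 374 ((433.9447937011719, -159.66212463378906), (62.26494216918945, 39.79579162597656), 89.33493041992188) [ 0.4323 -0.1589  0.0272]
scene [182. 304.] 62 ((489.0524597167969, 302.1942443847656), (12.554095268249512, 44.12633514404297), 9.452133178710938) [0.4889 0.3001 0.0328]
scene [322. 307.] 377 ((431.89404296875, -19.93887710571289), (60.75007247924805, 38.359840393066406), 82.15259552001953) [ 0.4307 -0.0195  0.0277]
scene [265. 318.] 388 ((426.17218017578125, 112.23394775390625), (39.64788055419922, 61.05894470214844), 12.529292106628418) [0.4256 0.113  0.0275]
```

View pics/c.png

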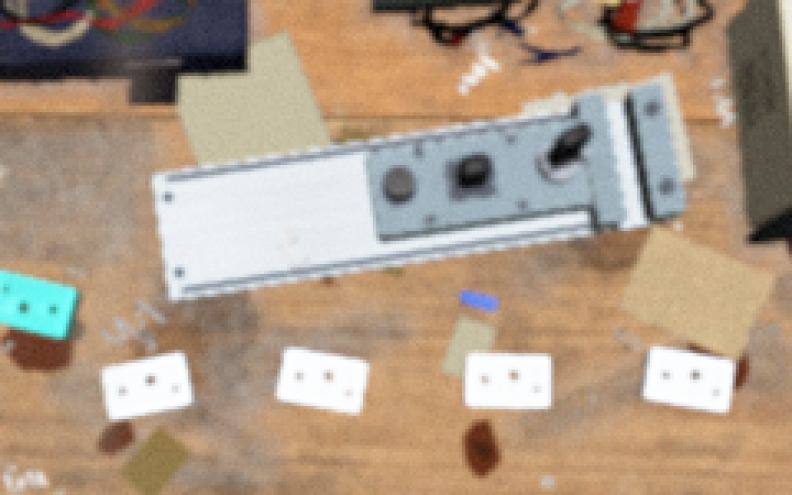

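View pics/c2.png

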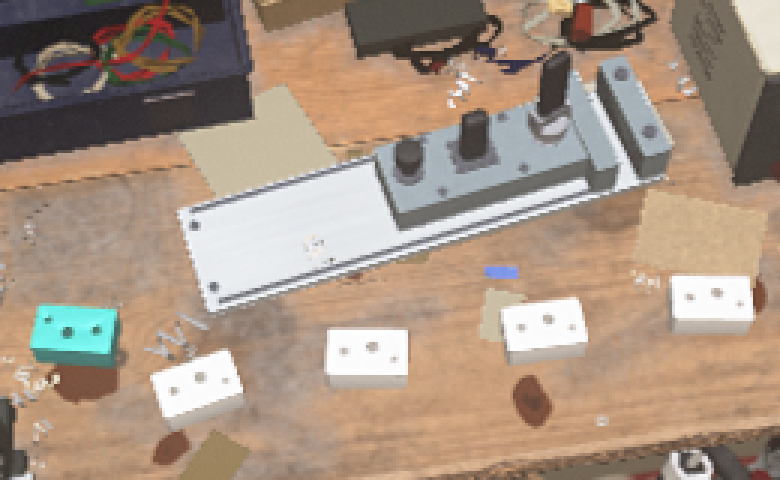

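Run:
```python
from h import *
for n in('top','scene'):
    p=cv2.imread(f'pics/{n}0.png');d=np.load(f'pics/{n}0.npy');P=cloud(n,d)
    reg=(P[...,0]>.46)&(P[...,0]<.72)&(P[...,1]>-.32)&(P[...,1]<.15)
    m=reg&(P[...,2]>.046)&(P[...,2]<.054)
    print(n,'carr',cv2.minAreaRect(P[m][:,:2].astype(np.float32)*1000))
    m=reg&(P[...,2]>.009)&(P[...,2]<.016)&(p.min(2)>150)
    print(n,'bed',cv2.minAreaRect(P[m][:,:2].astype(np.float32)*1000))
    for lo,hi in((.078,.09),(.1,.11),(.135,.16)):
        m=reg&(P[...,2]>lo)&(P[...,2]<hi)
        k,l,st,ce=cv2.connectedComponentsWithStats(m.astype(np.uint8))
        for i in range(1,k):
            if st[i,4]>5: print(n,lo,st[i,4],ce[i].round(),P[l==i].mean(0).round(4),P[l==i].min(0).round(3),P[l==i].max(0).round(3))
```

```text
top carr ((615.4228515625, -68.09858703613281), (443.9759521484375, 149.3853302001953), 80.54891204833984)
top bed ((584.6387939453125, -58.231170654296875), (242.7118377685547, 407.3324890136719), 0.3045805096626282)
top 0.078 25 [252. 171.] [0.7069 0.1431 0.0815] [0.698 0.134 0.078] [0.72  0.149 0.086]
top 0.078 66 [291. 178.] [0.6903 0.0491 0.0801] [0.672 0.04  0.078] [0.719 0.07  0.085]
top 0.078 17 [263. 176.] [0.6941 0.1164 0.0816] [0.692 0.105 0.078] [0.697 0.127 0.087]
top 0.078 31 [275. 184.] [0.6742 0.087  0.0799] [0.67  0.075 0.078] [0.678 0.101 0.084]
top 0.078 24 [254. 185.] [0.6712 0.1373 0.0801] [0.667 0.128 0.078] [0.675 0.148 0.083]
top 0.078 15 [265. 185.] [0.6729 0.1123 0.0797] [0.67  0.104 0.078] [0.675 0.123 0.083]
top 0.078 39 [387. 219.] [ 0.5902 -0.1855  0.0834] [ 0.582 -0.207  0.079] [ 0.599 -0.173  0.088]
top 0.078 75 [340. 225.] [ 0.5752 -0.0724  0.0831] [ 0.564 -0.082  0.079] [ 0.587 -0.063  0.087]
top 0.078 11 [361. 223.] [ 0.5789 -0.1217  0.0847] [ 0.576 -0.132  0.08 ] [ 0.587 -0.115  0.09 ]
top 0.1 17 [254. 176.] [0.6868 0.134  0.1043] [0.683 0.124 0.1 
[... 869 characters left out ...]
.078] [0.674 0.148 0.084]
scene 0.078 53 [382. 228.] [ 0.5877 -0.19    0.084 ] [ 0.579 -0.211  0.078] [ 0.598 -0.176  0.09 ]
scene 0.078 27 [358. 236.] [ 0.575  -0.1279  0.0843] [ 0.573 -0.139  0.078] [ 0.58 -0.12  0.09]
scene 0.078 70 [336. 240.] [ 0.5716 -0.076   0.0836] [ 0.562 -0.087  0.078] [ 0.583 -0.065  0.087]
scene 0.1 14 [244. 208.] [0.6838 0.1303 0.1046] [0.679 0.123 0.101] [0.687 0.136 0.109]
scene 0.1 19 [384. 223.] [ 0.587  -0.1916  0.1053] [ 0.582 -0.204  0.1  ] [ 0.592 -0.183  0.11 ]
scene 0.1 48 [358. 230.] [ 0.58   -0.1293  0.1034] [ 0.573 -0.139  0.1  ] [ 0.588 -0.12   0.108]
scene 0.135 78 [386. 212.] [ 0.5897 -0.1934  0.1486] [ 0.582 -0.206  0.136] [ 0.599 -0.182  0.158]
```

```bash
python3 -m inch '[3,-6,2,0, 4,-6,2,0, 4,-6,1,0, 4,-6,0,0, 4,-6,0,0, 4,-6,0,0, 3,-6,0,0, 3,-6,0,0, 2,-6,0,0, 2,-6,0,0, 1,-3,0,0, 0,0,0,0]' 100
```

```text
t: 1.65
tcp_pos: [0.5088, 0.0168, 0.2932]
tool_rot: [0.168, 0.986, -0.0, 0.0]
force: [-0.1, 0.6, -1.1]
finger_gap: 0.999
```

```bash
python3 -m inch '[2,-3,0,-0.18, 2,-4,0,-0.18, 2,-4,0,-0.18, 1,-2,0,-0.18, 0,0,0,-0.18, 0,0,0,-0.18, 0,0,0,0]'
python3 - <<'E'
from h import *
T=wristT(); np.save('pics/w1T.npy',T); snap('wrist','w1')
E
```

```text
t: 2.52
tcp_pos: [0.5777, -0.1094, 0.2931]
tool_rot: [0.648, 0.762, -0.0, -0.001]
force: [-0.1, 0.2, -0.3]
finger_gap: 1.003
```

View pics/w1.png

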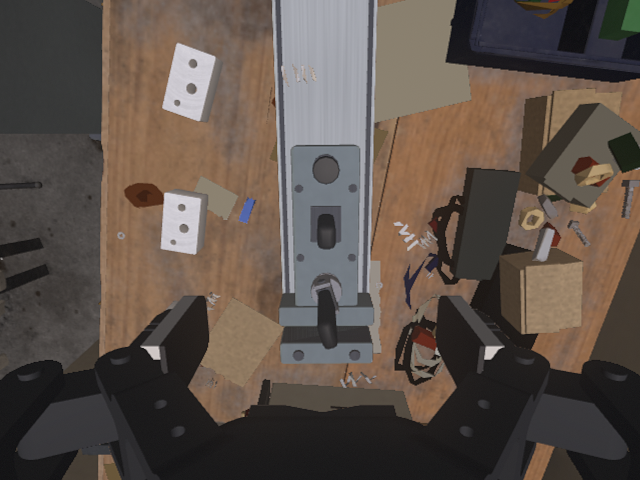

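Run:
```python
from h import *
p=cv2.imread('pics/w1.png')[130:370,270:390]; cv2.imwrite('pics/c3.png',cv2.resize(p,None,fx=2.5*2,fy=2.5*2,interpolation=3)[:, :][0:1200,:600] if 0 else cv2.resize(p,None,fx=2.5,fy=2.5,interpolation=3))
T=np.load('pics/w1T.npy');d=np.load('pics/w1.npy');P=cloud('wrist',d,T)
for nm,lo,hi in(('kn',.078,.09),('ha',.1,.108),('lev',.135,.17)):
    m=(P[...,2]>lo)&(P[...,2]<hi); m[:,:285]=0;m[:,372:]=0;m[360:]=0
    k,l,st,ce=cv2.connectedComponentsWithStats(m.astype(np.uint8))
    for i in range(1,k):
        if st[i,4]>15: print(nm,st[i],ce[i].round(1),np.median(P[l==i],0).round(4),cv2.minAreaRect(P[l==i][:,:2].astype(np.float32)*1000))
# bed edges: white bed rows 20..130
for v in (30,70,110,130):
    print(v,[ (u,P[v,u].round(4).tolist()) for u in (272,275,278,282,320,366,370,374,378,382)])
m=(P[...,2]>.045)&(P[...,2]<.053);m[:130]=0;m[:,:272]=0;m[:,380:]=0
k,l,st,ce=cv2.connectedComponentsWithStats(m.astype(np.uint8))
for i in range(1,k):
    if st[i,4]>100: print('car',st[i],cv2.minAreaRect(P[l==i][:,:2].astype(np.float32)*1000),np.median(P[l==i],0))
```

```text
kn [312 156  27  29 588] [325.2 170. ] [ 0.5757 -0.0736  0.0831] ((575.7177734375, -73.83855438232422), (22.96656608581543, 23.121505737304688), 24.442790985107422)
kn [317 219  18   8  51] [325.2 221.3] [ 0.5828 -0.1176  0.084 ] ((583.5700073242188, -119.13300323486328), (15.366785049438477, 4.5639753341674805), 8.44428825378418)
kn [314 279  25  36 270] [325.9 290.8] [ 0.5933 -0.1811  0.0839] ((595.5328979492188, -191.3424835205078), (15.667436599731445, 34.794960021972656), 25.838104248046875)
ha [317 225  18  25 390] [325.8 236.8] [ 0.5849 -0.127   0.1034] ((584.8662719726562, -128.10263061523438), (14.644198417663574, 21.595640182495117), 9.018588066101074)
ha [318 294  15  13  51] [324.6 297.7] [ 0.5929 -0.1814  0.1039] ((594.8563232421875, -183.44583129882812), (6.091909885406494, 14.256661415100098), 71.98946380615234)
lev [317 312  20  37 567] [326.5 330.3] [ 0.5951 -0.1875  0.1523] ((595.80078125, -191.56300354003906), (11.906655311584473, 24.16763687133789), 25.521455764770508)
30 [(272, [0.5052, 0.0433, 0.0091]), (275, [0.5084, 0.0432, 0.0116]), (278, [0.5111, 0.0439, 0.0
[... 1232 characters left out ...]
2, [0.6297, -0.0304, 0.0001])]
car [ 278  146   96  173 8306] ((577.5408935546875, -139.3761749267578), (99.74420928955078, 172.01412963867188), 15.579590797424316) [ 0.5839372  -0.12544687  0.04921105]
car [280 339  42   9 180] ((579.9414672851562, -262.630126953125), (44.47433090209961, 5.373754501342773), 9.038450241088867) [ 0.58038842 -0.26111943  0.04984811]
car [337 339  36  20 182] ((640.0535888671875, -253.46780395507812), (16.5115909576416, 42.000911712646484), 75.68801879882812) [ 0.63789189 -0.2517383   0.05019014]
car [272 401  77   9 321] ((602.2926635742188, -339.89312744140625), (86.94425964355469, 3.4189066886901855), 5.6568827629089355) [ 0.60336746 -0.33960447  0.04861217]
```

View pics/c3.png

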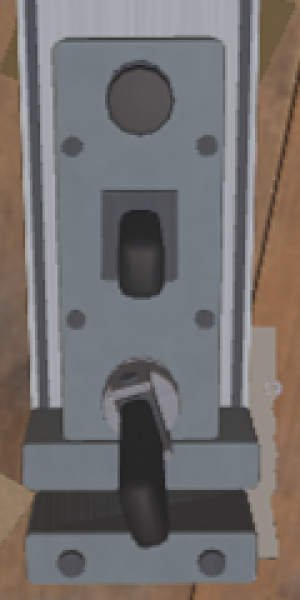

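```bash
python3 -m inch '[-0.2,3.6,-2,0, 0,0,-6,0, 0,0,-6,0, 0,0,-5,0, 0,0,-2,0, 0,0,-0.6,0, 0,0,0,0, 0,0,0,0]' 60 40 && python3 -m inch '[0,0,0,0, 0,0,0,0, 0,0,0,0, 0,0,0,0, 0,0,0,0]' 0 50
```

```text
t: 3.58
tcp_pos: [0.5771, -0.075, 0.0788]
tool_rot: [0.649, 0.761, 0.001, 0.001]
force: [0.6, -0.1, -0.2]
finger_gap: 0.603
t: 4.2
tcp_pos: [0.5753, -0.0751, 0.0787]
tool_rot: [0.649, 0.761, -0.001, -0.0]
force: [-3.2, -0.4, 7.1]
finger_gap: 0.258
```

```bash
python3 -m inch '[0,0,0.5,0, 0,0,0.5,0, 0,0,0.5,0, 0,0,0.5,0, 0,0,0.4,0, 0,0,0,0, 0,0,0,0]'
python3 - <<'E'
from h import *
T=wristT(); np.save('pics/w2T.npy',T); p,d=snap('wrist','w2'); snap('scene','s2')
p=cv2.imread('pics/s2.png')[190:300,240:440]; cv2.imwrite('pics/c4.png',cv2.resize(p,None,fx=4,fy=4,interpolation=3))
E
```

```text
t: 5.08
tcp_pos: [0.5753, -0.0748, 0.1009]
tool_rot: [0.649, 0.761, -0.001, -0.001]
force: [-3.5, -4.2, -8.0]
finger_gap: 0.257
```

View pics/c4.png

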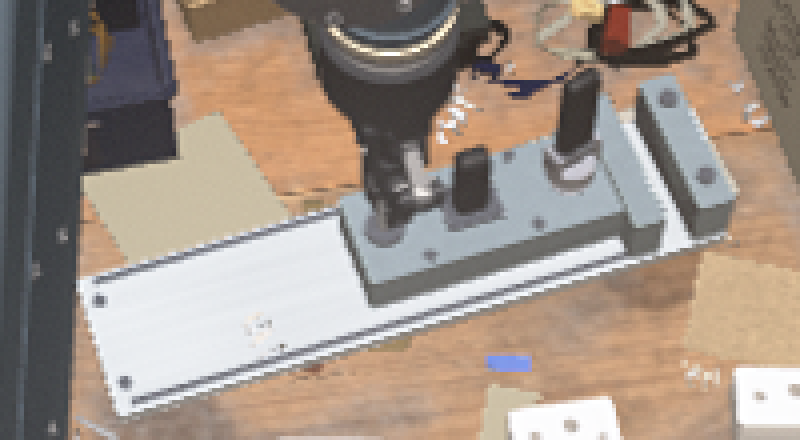

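View pics/w2.png

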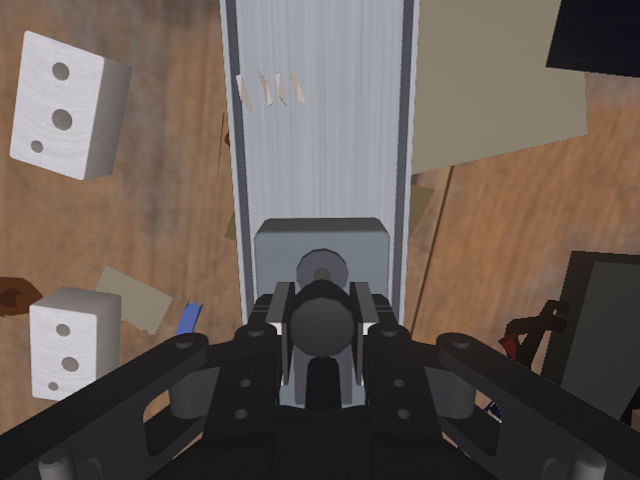

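```bash
python3 -m inch '[0,0,0,0, 0,0,0,0, 0,0,0,0, 0,0,4,0, 0,0,0.5,0, 0.5,-2.7,0,0, 0.4,-2.7,0,0, 0,0,0,0, 0,0,-2.5,0, 0,0,-2.7,0, 0,0,0,0, 0,0,0,0]' 65 && python3 -m inch '[0,0,0,0, 0,0,0,0, 0,0,0,0, 0,0,0,0, 0,0,0,0]' 0 50
```

```text
t: 6.68
tcp_pos: [0.5854, -0.1284, 0.0949]
tool_rot: [0.649, 0.761, 0.0, 0.0]
force: [-0.0, 0.5, -0.5]
finger_gap: 0.651
t: 7.3
tcp_pos: [0.5844, -0.1291, 0.0955]
tool_rot: [0.648, 0.761, -0.001, -0.0]
force: [-2.2, 0.0, 3.9]
finger_gap: 0.177
```

```bash
python3 -m inch '[-0.12,0.7,0,0, -0.25,1.5,0,0, -0.25,1.5,0,0, -0.25,1.5,0,0, -0.25,1.5,0,0, -0.25,1.5,0,0, -0.25,1.5,0,0, -0.25,1.5,0,0, -0.25,1.5,0,0, -0.25,1.5,0,0, -0.25,1.5,0,0, -0.25,1.5,0,0, -0.12,0.7,0,0, 0,0,0,0, 0,0,0,0]'
python3 - <<'E'
from h import *
snap('scene','s3');snap('top','t3')
p=cv2.imread('pics/s3.png')[190:350,200:460]; cv2.imwrite('pics/c5.png',cv2.resize(p,None,fx=3,fy=3,interpolation=3))
E
```

```text
t: 9.18
tcp_pos: [0.5538, 0.0506, 0.0955]
tool_rot: [0.648, 0.761, -0.001, -0.001]
force: [-3.8, 0.8, 7.0]
finger_gap: 0.179
```

View pics/c5.png

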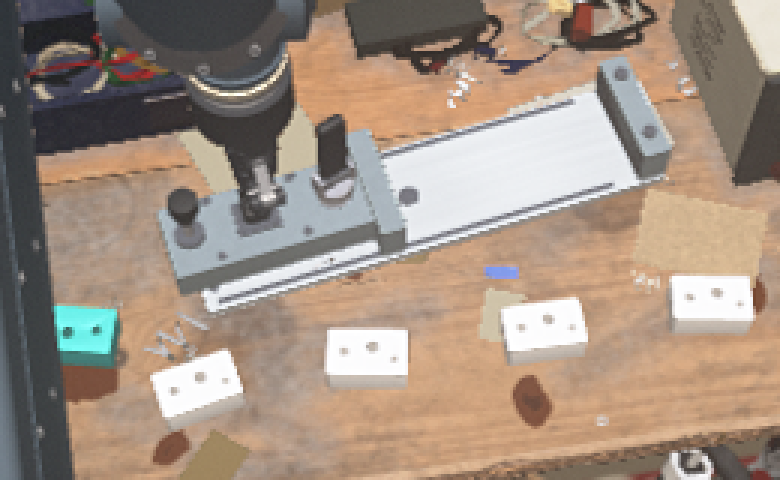

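```bash
python3 -m inch '[0,0,0,0, 0,0,0,0, 0,0,3,0, 0,0,5,0, 0,0,6,0.1, -1,-2,5,0.17, -2,-3,0,0.17, -2,-3,0,0.17, -2,-3,0,0.17, -2,-3,0,0.17, -1,0,0,0.17, 0,0,0,0.17, 0,0,0,0, 0,0,0,0]' 100
python3 - <<'E'
from h import *
T=wristT(); np.save('pics/w3T.npy',T); snap('wrist','w3')
d=np.load('pics/w3.npy');P=cloud('wrist',d,T);p=cv2.imread('pics/w3.png')
m=((P[...,2]>.022)&(P[...,2]<.033)&(P[...,0]>.36)&(P[...,0]<.5)&(p.min(2)>120)).astype(np.uint8)
k,l,st,ce=cv2.connectedComponentsWithStats(m)
for i in range(1,k):
    if st[i,4]>200: print(ce[i].round(),st[i,4],cv2.minAreaRect(P[l==i][:,:2].astype(np.float32)*1000))
E
```

```text
t: 11.02
tcp_pos: [0.4554, -0.0899, 0.2845]
tool_rot: [0.063, 0.998, -0.0, 0.0]
force: [-0.1, -0.1, 0.9]
finger_gap: 1.003
[527. 147.] 2393 ((429.2901611328125, 113.59013366699219), (38.37628173828125, 62.13325500488281), 12.13679313659668)
[391. 170.] 2267 ((434.8763427734375, -18.673412322998047), (61.99964904785156, 37.898929595947266), 80.17619323730469)
[252. 189.] 2222 ((436.1618347167969, -158.00579833984375), (61.931671142578125, 38.14313888549805), 89.20801544189453)
[121. 208.] 2143 ((438.0784912109375, -293.36407470703125), (62.82218551635742, 37.9873046875), 80.37342834472656)
```

View pics/w3.png

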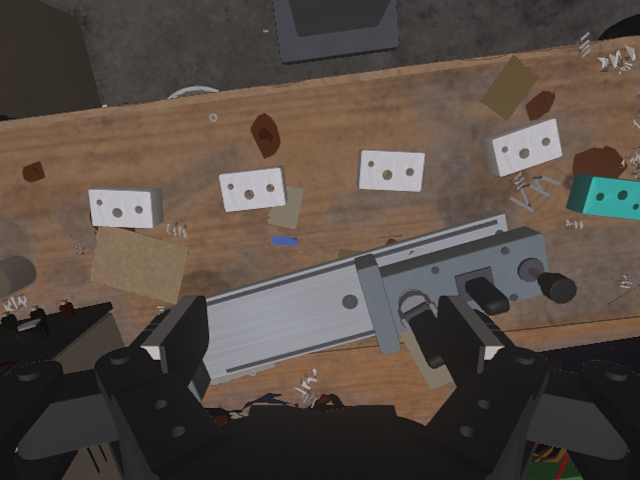

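```bash
python3 -m inch '[-0.7,-5,-2,-0.042, -1,-5,-4,0, 0,-5,-5,0, 0,-5.3,-5,0, 0,0,-5,0, 0,0,-3.6,0, 0,0,-2,0, 0,0,0,0, 0,0,0,0]' 100 && python3 -m inch '[0,0,0,0, 0,0,0,0, 0,0,0,0, 0,0,0,0]' 0 70
```

```text
t: 12.2
tcp_pos: [0.4379, -0.2774, 0.0337]
tool_rot: [0.083, 0.997, 0.0, -0.001]
force: [-4.4, 2.5, 11.1]
finger_gap: 1.001
t: 12.7
tcp_pos: [0.4443, -0.2847, 0.0442]
tool_rot: [0.081, 0.997, -0.009, 0.009]
force: [-9.7, 4.5, 80.1]
finger_gap: 0.49
```

```bash
python3 -m inch '[0,0,0.5,0, 0,0,1,0, 0,0,5,0, 0,0,8,0, -1,0,4,0, 0,0,0,0]' 100
python3 - <<'E'
from h import *
T=wristT(); np.save('pics/w4T.npy',T); snap('wrist','w4')
d=np.load('pics/w4.npy');P=cloud('wrist',d,T);p=cv2.imread('pics/w4.png')
m=((P[...,2]>.022)&(P[...,2]<.033)&(P[...,0]>.36)&(P[...,0]<.5)&(p.min(2)>120)).astype(np.uint8)
k,l,st,ce=cv2.connectedComponentsWithStats(m)
for i in range(1,k):
    if st[i,4]>200: print(ce[i].round(),st[i,4],cv2.minAreaRect(P[l==i][:,:2].astype(np.float32)*1000))
E
```

```text
t: 13.45
tcp_pos: [0.4295, -0.2788, 0.2026]
tool_rot: [0.083, 0.997, -0.002, 0.002]
force: [0.5, -1.1, -0.3]
finger_gap: 0.996
[628. 171.] 1107 ((431.3928527832031, -38.989585876464844), (22.447877883911133, 38.167842864990234), 82.42345428466797)
[475. 199.] 3516 ((436.1690979003906, -158.25135803222656), (62.15120315551758, 38.234432220458984), 89.30023956298828)
[307. 233.] 3246 ((441.33740234375, -293.6908264160156), (61.84836959838867, 38.42146682739258), 80.6901626586914)
```

View pics/w4.png

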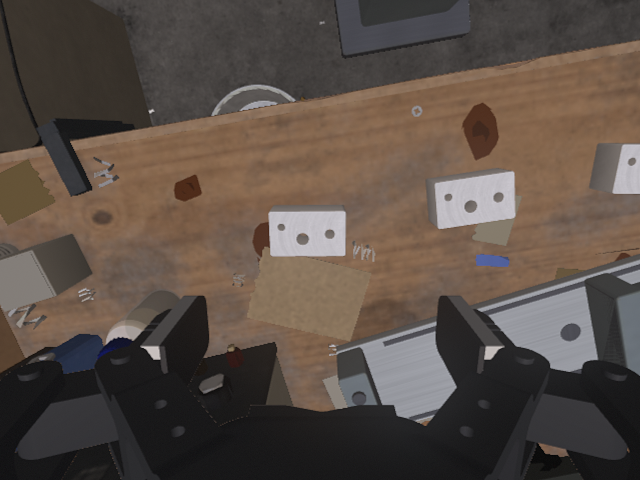

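```bash
python3 -m inch '[1.2,-1.5,0,0, 0,0,-4,0, 0,0,-4,0, 0,0,-4,0, 0,0,-1.2,0, 0,0,0,0]'
```

```text
t: 14.25
tcp_pos: [0.4399, -0.292, 0.0667]
tool_rot: [0.082, 0.997, 0.001, -0.001]
force: [0.2, -0.2, 0.6]
finger_gap: 1.0
```

```bash
python3 -m inch '[0.1,-0.2,-2.5,0, 0,0,-2.3,0, 0,0,0,0]' && python3 -m inch '[0,0,0,0, 0,0,0,0, 0,0,0,0, 0,0,0,0]' 0 70
```

```text
t: 14.62
tcp_pos: [0.4415, -0.2947, 0.0203]
tool_rot: [0.082, 0.997, 0.0, -0.0]
force: [-0.2, 0.6, 0.5]
finger_gap: 1.001
t: 15.12
tcp_pos: [0.4424, -0.2954, 0.0221]
tool_rot: [0.082, 0.997, -0.001, 0.001]
force: [0.4, 1.1, 6.0]
finger_gap: 0.709
```

```bash
python3 -m inch '[0,0,2,0, 0,0,5,0, 0,0,5,0, 0,0,0,0]'
python3 - <<'E'
import numpy as np
from h import *
d=np.load('pics/top0.npy');P=cloud('top',d)
m=(P[...,0]>.5)&(P[...,0]<.75)&(P[...,1]<-.28)&(P[...,1]>-.5)&(P[...,2]>.1)
Q=P[m];print(Q.min(0),Q.max(0),np.percentile(Q,2,axis=0),np.percentile(Q,98,axis=0))
E
```

```text
t: 15.62
tcp_pos: [0.4436, -0.2967, 0.1446]
tool_rot: [0.082, 0.997, -0.003, 0.004]
force: [-0.2, -0.2, -2.8]
finger_gap: 0.706
[ 0.54205121 -0.4999984   0.10000786] [ 0.74999231 -0.2800301   0.52453559] [ 0.55086915 -0.49358868  0.12210795] [ 0.74847435 -0.29814414  0.49841464]
```

Run:
```python
import numpy as np
from h import *
for n in('top','scene'):
    d=np.load(f'pics/{n}0.npy');P=cloud(n,d)
    for lo,hi in((.06,.1),(.1,.14),(.14,.18),(.18,.22),(.22,.4)):
        m=(P[...,0]>.5)&(P[...,0]<.70)&(P[...,1]<-.27)&(P[...,1]>-.42)&(P[...,2]>lo)&(P[...,2]<hi)
        Q=P[m]
        if len(Q)>5: print(n,lo,len(Q),Q.min(0).round(3),Q.max(0).round(3))
```

```text
top 0.06 473 [ 0.5  -0.42  0.06] [ 0.7   -0.329  0.1  ]
top 0.1 430 [ 0.542 -0.419  0.1  ] [ 0.7   -0.329  0.14 ]
top 0.14 2717 [ 0.542 -0.42   0.14 ] [ 0.7   -0.329  0.164]
scene 0.06 631 [ 0.522 -0.42   0.06 ] [ 0.7  -0.27  0.1 ]
scene 0.1 631 [ 0.537 -0.42   0.1  ] [ 0.7   -0.332  0.14 ]
scene 0.14 2119 [ 0.538 -0.42   0.14 ] [ 0.7   -0.332  0.166]
```

```bash
python3 -m inch '[0,3,0,-0.17, 1,3.1,0,-0.18, 2.5,0,0,-0.18, 3,0,0,-0.18, 3,0,0,-0.18, 3,0,0,-0.18, 2.4,0,0,-0.17, 1,0,0,0, 0,0,0,0, 0,0,0,0]'
```

```text
t: 16.88
tcp_pos: [0.5991, -0.2334, 0.1397]
tool_rot: [0.646, 0.764, -0.0, -0.001]
force: [0.3, -0.1, -1.7]
finger_gap: 0.709
```

```bash
python3 -m inch '[0.35,-0.2,-3,0, 0,0,-3,0, 0,0,-2,0, 0,0,-1.7,0, 0,0,0,0, 0,0,0,0]'
```

```text
t: 17.62
tcp_pos: [0.6046, -0.2362, 0.044]
tool_rot: [0.646, 0.763, 0.0, 0.001]
force: [-0.1, 0.5, -2.5]
finger_gap: 0.71
```

```bash
python3 -m inch '[-0.2,0.05,-0.4,0, 0,0,-0.4,0, 0,0,0,0, 0,0,0,0]'; python3 -m inch '[0,0,-0.1,0, 0,0,0,0]'
```

```text
t: 18.12
tcp_pos: [0.6021, -0.2353, 0.0354]
tool_rot: [0.646, 0.763, 0.0, 0.0]
force: [-0.0, 0.3, -2.3]
finger_gap: 0.711
t: 18.38
tcp_pos: [0.6021, -0.2353, 0.0343]
tool_rot: [0.646, 0.763, -0.0, -0.0]
force: [-0.7, -0.1, -2.0]
finger_gap: 0.716
```

```bash
python3 -m inch '[0,0,0,0, 0,0,0,0, 0,0,2,0, 0,0,4,0, 0,0,5,0, 0,0,4,0.1, -2,1,0,0.17, -3,1.3,0,0.16, -3,1.3,0,0.16, -3,1.3,0,0.16, -3,1.3,0,0.16, -2,1.3,0,0.16, -1,0.2,0,0.16, 0,0,0,0.16, 0,0,0,0, 0,0,0,0]' 100
python3 - <<'E'
from h import *
T=wristT(); np.save('pics/w5T.npy',T); snap('wrist','w5')
d=np.load('pics/w5.npy');P=cloud('wrist',d,T);p=cv2.imread('pics/w5.png')
m=((P[...,2]>.022)&(P[...,2]<.046)&(P[...,0]>.36)&(P[...,0]<.7)&(p.min(2)>120)).astype(np.uint8)
k,l,st,ce=cv2.connectedComponentsWithStats(m)
for i in range(1,k):
    if st[i,4]>200: print(ce[i].round(),st[i,4],cv2.minAreaRect(P[l==i][:,:2].astype(np.float32)*1000))
E
```

```text
t: 20.38
tcp_pos: [0.4325, -0.1585, 0.1851]
tool_rot: [0.009, 1.0, -0.0, 0.001]
force: [-0.1, -0.5, -0.8]
finger_gap: 1.0
[507. 222.] 3749 ((434.8362121582031, -18.805862426757812), (62.93260955810547, 37.89998245239258), 80.04232025146484)
[323. 226.] 3697 ((436.1850891113281, -158.12338256835938), (61.96889114379883, 37.93381881713867), 89.38040924072266)
[230. 405.] 1066 ((587.2818603515625, -235.79501342773438), (31.688793182373047, 37.853572845458984), 7.992344379425049)
```

View pics/w5.png

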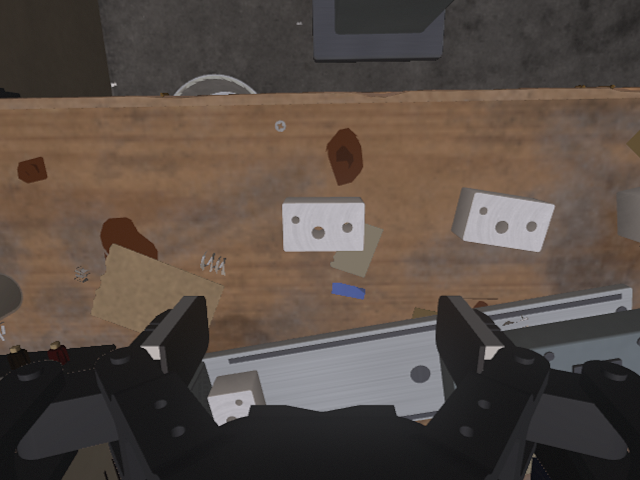

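```bash
python3 -m inch '[0.37,0,-3,0, 0,0,-4,0, 0,0,-4,0, 0,0,-3,0, 0,0,-2,0, 0,0,0,0, 0,0,0,0]' && python3 -m inch '[0,0,0,0, 0,0,0,0, 0,0,0,0, 0,0,0,0]' 0 70
```

```text
t: 21.3
tcp_pos: [0.4362, -0.1585, 0.0248]
tool_rot: [0.008, 1.0, -0.0, 0.0]
force: [-0.4, 0.2, 0.2]
finger_gap: 0.997
t: 21.8
tcp_pos: [0.4363, -0.1586, 0.0257]
tool_rot: [0.007, 1.0, -0.001, 0.001]
force: [-1.1, 0.5, 6.7]
finger_gap: 0.709
```

```bash
python3 -m inch '[0,0,2,0, 0,0,4,0, 0,0,5,-0.1, 1,-0.6,0,-0.16, 2,-0.6,0,-0.16, 3,-0.6,0,-0.16, 3,-0.6,0,-0.16, 3,-0.6,0,-0.16, 2,-0.6,0,-0.16, 1.5,-0.2,0,-0.165, 0.4,0,0,-0.165, 0,0,0,0, 0,0,0,0]'
```

```text
t: 23.42
tcp_pos: [0.594, -0.1959, 0.1342]
tool_rot: [0.645, 0.764, -0.0, -0.001]
force: [-0.4, -0.6, -2.0]
finger_gap: 0.707
```

```bash
python3 -m inch '[0.15,0,-3,0, 0,0,-3,0, 0,0,-2,0, 0,0,-0.9,0, 0,0,0,0, 0,0,0,0]'
```

```text
t: 24.18
tcp_pos: [0.5968, -0.1965, 0.0462]
tool_rot: [0.646, 0.763, 0.0, 0.001]
force: [-0.3, 1.2, -3.1]
finger_gap: 0.706
```

```bash
python3 -m inch '[-0.1,0.05,-0.4,0, 0,0,-0.3,0, 0,0,-0.1,0, 0,0,0,0, 0,0,0,0]'
```

```text
t: 24.8
tcp_pos: [0.5953, -0.1958, 0.0378]
tool_rot: [0.646, 0.763, -0.0, 0.0]
force: [-1.2, 0.3, 3.5]
finger_gap: 0.708
```

```bash
python3 -m inch '[0,0,0,0, 0,0,0,0, 0,0,2,0, 0,0,4,0, 0,0,5,0, 0,0,4,0.1, -2,0,0,0.16, -3,0,0,0.16, -4,2,0,0.16, -3,4,0,0.16, -2,4,0,0.16, -2,4,0,0.16, 0,2.6,0,0.17, 0,1,0,0, 0,0,0,0, 0,0,0,0]' 100
python3 - <<'E'
from h import *
T=wristT(); np.save('pics/w6T.npy',T); snap('wrist','w6')
d=np.load('pics/w6.npy');P=cloud('wrist',d,T);p=cv2.imread('pics/w6.png')
m=((P[...,2]>.022)&(P[...,2]<.046)&(P[...,0]>.36)&(P[...,0]<.7)&(p.min(2)>120)).astype(np.uint8)
k,l,st,ce=cv2.connectedComponentsWithStats(m)
for i in range(1,k):
    if st[i,4]>200: print(ce[i].round(),st[i,4],cv2.minAreaRect(P[l==i][:,:2].astype(np.float32)*1000))
E
```

```text
t: 26.8
tcp_pos: [0.436, -0.0206, 0.1876]
tool_rot: [0.088, 0.996, -0.0, 0.001]
force: [0.0, -1.1, 0.0]
finger_gap: 0.997
[499. 181.] 3999 ((429.2872314453125, 113.74208068847656), (38.68540954589844, 62.37779998779297), 12.425047874450684)
[324. 219.] 3714 ((434.63079833984375, -18.575450897216797), (61.96211242675781, 37.95478057861328), 79.7112808227539)
[220. 406.] 829 ((576.2543334960938, -132.6934814453125), (32.43051528930664, 26.71828269958496), 13.448870658874512)
[106. 461.] 448 ((613.0466918945312, -245.44232177734375), (41.08132553100586, 15.05241870880127), 0.24094390869140625)
```

View pics/w6.png

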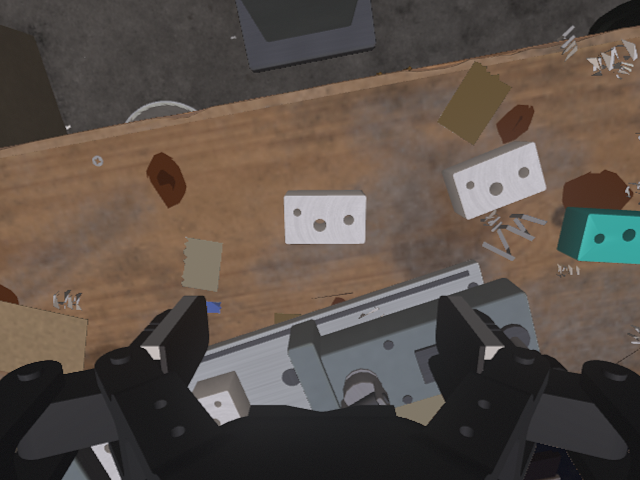

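Run:
```python
from h import *
for n in('top','scene'):
    p,d=snap(n,n+'7'); P=cloud(n,d)
    m=((P[...,2]>.034)&(P[...,2]<.044)&(P[...,0]>.5)&(P[...,0]<.7)&(p.min(2)>150)).astype(np.uint8)
    k,l,st,ce=cv2.connectedComponentsWithStats(m)
    for i in range(1,k):
        if st[i,4]>100: print(n,ce[i].round(),st[i,4],cv2.minAreaRect(P[l==i][:,:2].astype(np.float32)*1000))
p=cv2.imread('pics/scene7.png')[190:350,200:460]; cv2.imwrite('pics/c7.png',cv2.resize(p,None,fx=3,fy=3,interpolation=3))
```

```text
top [403. 218.] 355 ((601.872802734375, -231.48170471191406), (62.335205078125, 39.0054817199707), 10.266650199890137)
top [365. 222.] 352 ((592.5316162109375, -135.12973022460938), (62.24800109863281, 38.104434967041016), 7.699831962585449)
scene [398. 233.] 316 ((599.387451171875, -234.39881896972656), (65.07341003417969, 39.707027435302734), 9.503447532653809)
scene [360. 240.] 304 ((589.443603515625, -138.68130493164062), (64.39057159423828, 38.29012680053711), 8.880826950073242)
```

View pics/c7.png

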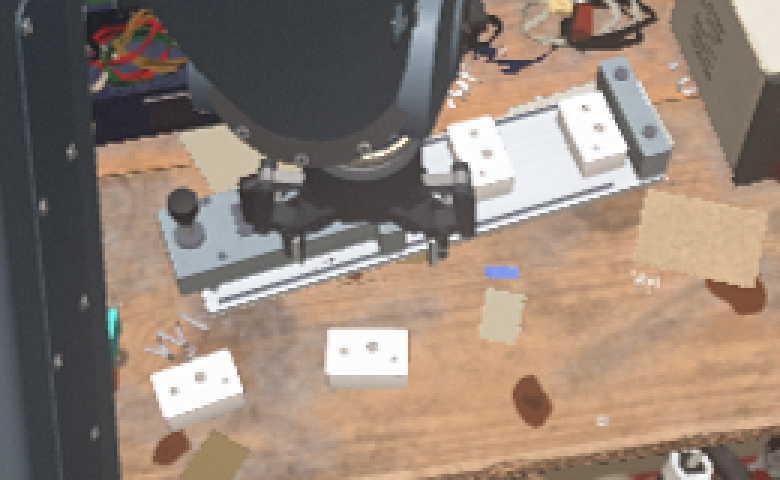

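One block was knocked aside on the bed, to vice y ≈ −50 mm. I'll place the block I'm hovering over in slot 2, then re-seat the knocked one in slot 3.

```bash
python3 -m inch '[-0.13,0.2,-3,0, 0,0,-4,0, 0,0,-4,0, 0,0,-3,0, 0,0,-2.4,0, 0,0,0,0, 0,0,0,0]' && python3 -m inch '[0,0,0,0, 0,0,0,0, 0,0,0,0, 0,0,0,0]' 0 70
```

```text
t: 27.82
tcp_pos: [0.4343, -0.0181, 0.0237]
tool_rot: [0.088, 0.996, -0.0, 0.0]
force: [-0.1, 0.6, 0.3]
finger_gap: 1.001
t: 28.32
tcp_pos: [0.4346, -0.018, 0.0247]
tool_rot: [0.087, 0.996, -0.0, 0.001]
force: [-0.2, -0.3, 6.7]
finger_gap: 0.709
```

```bash
python3 -m inch '[0,0,2,0, 0,0,5,0, 0,0,5,0, 0,-3,0,-0.17, 0.5,-4,0,-0.17, 1.6,-4,0,-0.17, 3,-4,0,-0.18, 3,-2.4,0,-0.18, 3,-0.4,0,-0.18, 3,0,0,-0.18, 1.6,0,0,0, 0.4,0,0,0, 0,0,0,0, 0,0,0,0]'
```

```text
t: 30.08
tcp_pos: [0.5938, -0.1955, 0.1432]
tool_rot: [0.646, 0.763, -0.0, -0.001]
force: [0.2, 0.3, -2.9]
finger_gap: 0.706
```

```bash
python3 -m inch '[0.15,-0.05,-3,0, 0,0,-3,0, 0,0,-2.5,0, 0,0,-1.4,0, 0,0,0,0, 0,0,0,0]' && python3 -m inch '[0,0,-0.3,0, 0,0,-0.2,0, 0,0,-0.1,0, 0,0,0,0, 0,0,0,0]'
```

```text
t: 30.82
tcp_pos: [0.5967, -0.1963, 0.0451]
tool_rot: [0.646, 0.763, 0.0, 0.0]
force: [-0.2, 2.0, -1.9]
finger_gap: 0.703
t: 31.45
tcp_pos: [0.5966, -0.1964, 0.0384]
tool_rot: [0.646, 0.763, -0.0, 0.0]
force: [-0.4, 0.1, -1.7]
finger_gap: 0.705
```

```bash
python3 -m inch '[-0.08,0,-0.1,0, 0,0,0,0]' && python3 -m inch '[0,0,0,0, 0,0,0,0, 0,0,2,0, 0,0,4,0, 0,0,5,0, -0.3,2,5,0, -0.2,2.8,0,0, 0,0,0,0, 0,0,0,0]' 100
python3 - <<'E'
from h import *
T=wristT(); np.save('pics/w8T.npy',T); snap('wrist','w8')
d=np.load('pics/w8.npy');P=cloud('wrist',d,T);p=cv2.imread('pics/w8.png')
m=((P[...,2]>.022)&(P[...,2]<.046)&(P[...,0]>.36)&(P[...,0]<.7)&(p.min(2)>120)).astype(np.uint8)
k,l,st,ce=cv2.connectedComponentsWithStats(m)
for i in range(1,k):
    if st[i,4]>200: print(ce[i].round(),st[i,4],cv2.minAreaRect(P[l==i][:,:2].astype(np.float32)*1000))
E
```

```text
t: 31.7
tcp_pos: [0.5955, -0.1962, 0.0372]
tool_rot: [0.646, 0.763, -0.0, -0.0]
force: [0.3, -0.0, -1.8]
finger_gap: 0.704
t: 32.83
tcp_pos: [0.5907, -0.1487, 0.1978]
tool_rot: [0.646, 0.763, -0.0, 0.0]
force: [0.1, -0.3, 0.2]
finger_gap: 1.002
[326. 208.] 3913 ((593.1322021484375, -136.74290466308594), (61.98746871948242, 38.242469787597656), 8.058304786682129)
[317. 301.] 6389 ((600.030029296875, -216.3895263671875), (62.763736724853516, 81.35167694091797), 9.637140274047852)
```

View pics/w8.png

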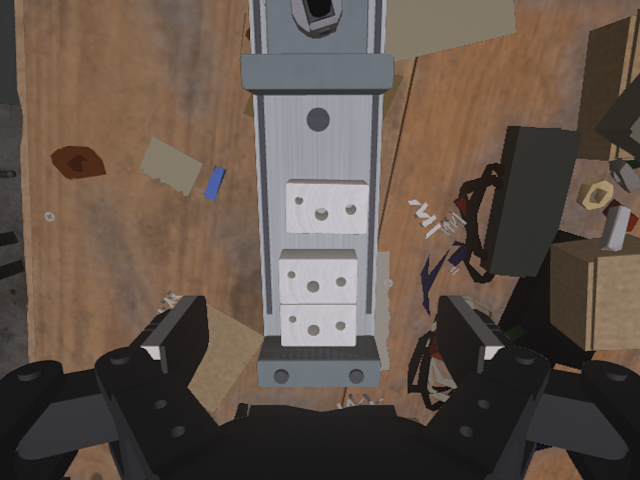

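```bash
python3 -m inch '[0.24,1.2,-3,-0.026, 0,0,-4,0, 0,0,-4,0, 0,0,-3,0, 0,0,-1.9,0, 0,0,0,0, 0,0,0,0]' && python3 -m inch '[0,0,0,0, 0,0,0,0, 0,0,0,0, 0,0,0,0]' 0 70
```

```text
t: 33.75
tcp_pos: [0.5939, -0.1369, 0.0391]
tool_rot: [0.656, 0.755, 0.0, 0.001]
force: [-0.3, 0.2, -0.1]
finger_gap: 1.001
t: 34.25
tcp_pos: [0.594, -0.1367, 0.0401]
tool_rot: [0.656, 0.755, 0.0, 0.001]
force: [-0.2, -0.7, 5.4]
finger_gap: 0.701
```

```bash
python3 -m inch '[0,0,0.6,0, 0,0,0,0, -0.25,-1,0,0.013, -0.24,-1,0,0.013, 0,0,0,0, 0,0,-0.3,0, 0,0,-0.3,0, 0,0,0,0, 0,0,0,0]'
```

```text
t: 35.38
tcp_pos: [0.5882, -0.1564, 0.0401]
tool_rot: [0.646, 0.763, -0.0, 0.0]
force: [-3.3, -0.6, 9.5]
finger_gap: 0.702
```

```bash
python3 -m inch '[0,0,0,0, 0,0,0,0, 0,0,2,0, 0,0,4,0, 0,0,5,0, 0,0,5,0.16, -3,0,0,0.16, -4,0,0,0.16, -4,2,0,0.16, -3,4,0,0.16, -1,5,0,0.16, -0.8,5,0,0.16, 0,5,0,0.16, 0,4,0,0.17, 0,2,0,0.17, 0,0,0,0, 0,0,0,0, 0,0,0,0]' 100
python3 - <<'E'
from h import *
T=wristT(); np.save('pics/w9T.npy',T); snap('wrist','w9')
d=np.load('pics/w9.npy');P=cloud('wrist',d,T);p=cv2.imread('pics/w9.png')
m=((P[...,2]>.022)&(P[...,2]<.046)&(P[...,0]>.36)&(P[...,0]<.7)&(p.min(2)>120)).astype(np.uint8)
k,l,st,ce=cv2.connectedComponentsWithStats(m)
for i in range(1,k):
    if st[i,4]>200: print(ce[i].round(),st[i,4],cv2.minAreaRect(P[l==i][:,:2].astype(np.float32)*1000))
E
```

```text
t: 37.62
tcp_pos: [0.4304, 0.1129, 0.1985]
tool_rot: [-0.106, 0.994, -0.0, 0.0]
force: [-0.1, 0.3, 0.4]
finger_gap: 0.999
[324. 216.] 3516 ((428.84356689453125, 113.79348754882812), (37.67737579345703, 61.747093200683594), 12.371681213378906)
[539. 298.] 568 ((455.26708984375, 299.0186462402344), (8.422983169555664, 50.15426254272461), 18.508520126342773)
[525. 336.] 367 ((492.0763244628906, 300.9150085449219), (8.387901306152344, 32.85837936401367), 18.726547241210938)
```

View pics/w9.png

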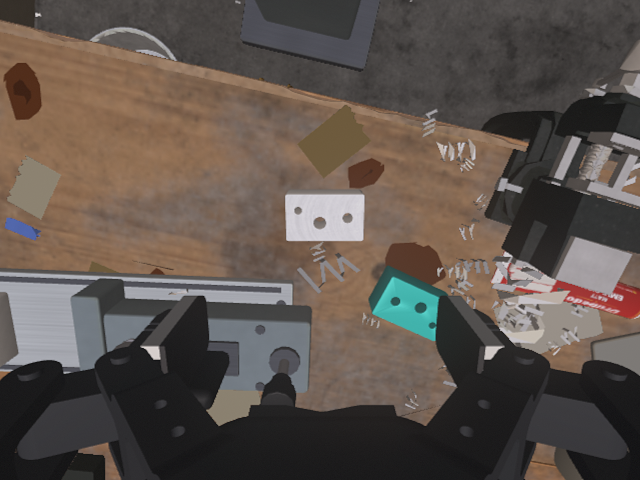

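```bash
python3 -m inch '[-0.15,0.08,-3,0, 0,0,-4,0, 0,0,-4,0, 0,0,-4,0, 0,0,-2.3,0, 0,0,0,0, 0,0,0,0]' && python3 -m inch '[0,0,0,0, 0,0,0,0, 0,0,0,0, 0,0,0,0]' 0 70
```

```text
t: 38.55
tcp_pos: [0.4291, 0.1142, 0.0258]
tool_rot: [-0.107, 0.994, -0.0, 0.0]
force: [0.0, -0.6, 0.5]
finger_gap: 0.999
t: 39.05
tcp_pos: [0.4294, 0.1145, 0.0268]
tool_rot: [-0.107, 0.994, -0.0, 0.001]
force: [-0.5, -1.6, 7.7]
finger_gap: 0.708
```

```bash
python3 -m inch '[0,0,2,0, 0,0,5,0, 0,0,5,0, 0,-3,3,-0.16, 0,-5,2,-0.16, 0,-5,0,-0.16, 0,-5,0,-0.16, 1,-3.5,0,-0.16, 3,-1.7,0,-0.16, 4,0,0,-0.16, 4,0,0,-0.17, 2.4,0,0,-0.17, 0.9,0,0,-0.16, 0,0,0,0, 0,0,0,0]'
```

```text
t: 40.92
tcp_pos: [0.5806, -0.1171, 0.1953]
tool_rot: [0.645, 0.764, -0.0, -0.001]
force: [0.2, 0.2, -2.4]
finger_gap: 0.708
```

```bash
python3 -m inch '[0.15,0,-4,0, 0,0,-4,0, 0,0,-3,0, 0,0,-2,0, 0,0,-1.5,0, 0,0,0,0, 0,0,0,0]' && python3 -m inch '[-0.1,0,-0.4,0, 0,0,-0.3,0, 0,0,-0.1,0, 0,0,0,0, 0,0,0,0]'
```

```text
t: 41.8
tcp_pos: [0.5837, -0.1177, 0.0511]
tool_rot: [0.646, 0.763, 0.0, 0.001]
force: [0.5, -0.5, -1.6]
finger_gap: 0.705
t: 42.42
tcp_pos: [0.5822, -0.1175, 0.0423]
tool_rot: [0.646, 0.763, 0.0, 0.0]
force: [-0.6, -0.5, -2.4]
finger_gap: 0.706
```

```bash
python3 -m inch '[0,0,-0.25,0, 0,0,-0.1,0, 0,0,0,0]' && python3 -m inch '[0,0,0,0, 0,0,0,0, 0,0,2,0, 0,0,4,0, 0,0,5,0, 0,0,5,0, 0,0,2,0, 0,0,0,0, 0,0,0,0]' 100
python3 - <<'E'
from h import *
T=wristT(); np.save('pics/w10T.npy',T); snap('wrist','w10')
d=np.load('pics/w10.npy');P=cloud('wrist',d,T);p=cv2.imread('pics/w10.png')
m=((P[...,2]>.022)&(P[...,2]<.046)&(P[...,0]>.36)&(P[...,0]<.7)&(p.min(2)>120)).astype(np.uint8)
k,l,st,ce=cv2.connectedComponentsWithStats(m)
for i in range(1,k):
    if st[i,4]>200: print(ce[i].round(),st[i,4],cv2.minAreaRect(P[l==i][:,:2].astype(np.float32)*1000))
E
```

```text
t: 42.8
tcp_pos: [0.5821, -0.1174, 0.0389]
tool_rot: [0.646, 0.763, -0.0, -0.0]
force: [-1.1, 0.2, -0.2]
finger_gap: 0.708
t: 43.92
tcp_pos: [0.5814, -0.1171, 0.2177]
tool_rot: [0.646, 0.763, -0.0, -0.001]
force: [0.4, -1.1, -0.3]
finger_gap: 1.001
[323. 216.] 3335 ((582.976806640625, -117.69197845458984), (62.224674224853516, 41.5174674987793), 9.247647285461426)
[322. 264.] 3067 ((589.1559448242188, -157.21710205078125), (62.07725524902344, 40.28999710083008), 10.062278747558594)
[323. 326.] 5263 ((600.5360107421875, -216.68685913085938), (63.8995475769043, 82.10677337646484), 10.112689018249512)
```

View pics/w10.png

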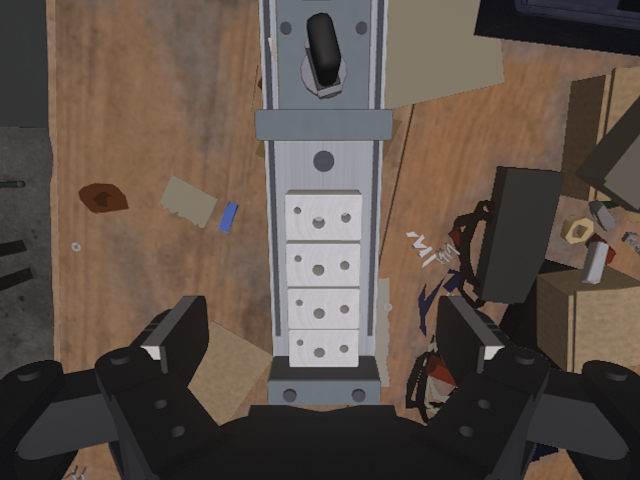

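```bash
python3 -m inch '[-0.6,4,0,0, -0.8,5,0,0, -0.8,5,0,0, -0.5,2.8,0,0, 0,0,0,0, 0,0,0,0]' 65
```

```text
t: 44.72
tcp_pos: [0.5551, 0.05, 0.2179]
tool_rot: [0.646, 0.763, -0.001, -0.0]
force: [0.1, -0.5, 0.7]
finger_gap: 0.649
```

```bash
python3 -m inch '[-0.1,0.05,-4,0, 0,0,-4,0, 0,0,-2.5,0, 0,0,-1.7,0, 0,0,0,0, 0,0,0,0]' && python3 -m inch '[0,0,0,0, 0,0,0,0, 0,0,0,0, 0,0,0,0, 0,0,0,0]' 0 60
```

```text
t: 45.48
tcp_pos: [0.555, 0.0506, 0.0975]
tool_rot: [0.646, 0.763, 0.0, 0.001]
force: [-0.6, 0.6, -0.2]
finger_gap: 0.648
t: 46.1
tcp_pos: [0.5538, 0.051, 0.0978]
tool_rot: [0.646, 0.764, -0.0, 0.0]
force: [-1.5, -1.3, 5.0]
finger_gap: 0.176
```

```bash
python3 -m inch '[0.17,-1,0,0, 0.17,-1,0,0, 0.17,-1,0,0, 0.1,-0.6,0,0, 0.05,-0.3,0,0, 0.05,-0.3,0,0, 0,0,0,0]' && python3 -m inch '[0.03,-0.2,0,0, 0.04,-0.2,0,0, 0.03,-0.2,0,0, 0,0,0,0]'
```

```text
t: 46.98
tcp_pos: [0.5608, 0.0095, 0.0978]
tool_rot: [0.646, 0.763, 0.0, -0.0]
force: [-2.4, 1.2, 4.4]
finger_gap: 0.174
t: 47.48
tcp_pos: [0.5616, 0.0047, 0.0978]
tool_rot: [0.646, 0.763, 0.001, -0.001]
force: [-2.2, 4.5, 5.8]
finger_gap: 0.176
```

```bash
python3 -m inch '[0.02,-0.15,0,0, 0.03,-0.15,0,0, 0,0,0,0]' && python3 -m inch '[0.02,-0.1,0,0, 0.01,-0.1,0,0, 0,0,0,0]' && python3 -m inch '[0.02,-0.1,0,0, 0.01,-0.1,0,0, 0,0,0,0]'
```

```text
t: 47.85
tcp_pos: [0.562, 0.0021, 0.0978]
tool_rot: [0.646, 0.763, 0.001, -0.001]
force: [-2.5, 7.7, 5.5]
finger_gap: 0.174
t: 48.22
tcp_pos: [0.5622, 0.0009, 0.0978]
tool_rot: [0.646, 0.763, 0.001, -0.002]
force: [-0.5, 8.5, 6.2]
finger_gap: 0.172
t: 48.6
tcp_pos: [0.5622, 0.0008, 0.0978]
tool_rot: [0.646, 0.763, 0.002, -0.003]
force: [-1.3, 16.6, 6.4]
finger_gap: 0.177
```

```bash
python3 -m inch '[0,0.1,0,0, 0,0,0,0, 0,0,0,0, 0,0,3,0, 0,0,5,0, 0,0,5,0, 0.5,-3,2,0.16, 0.5,-3.2,0,0.16, 0,0,0,0, 0,0,0,0]' 70
python3 - <<'E'
from h import *
T=wristT(); np.save('pics/w11T.npy',T); snap('wrist','w11')
d=np.load('pics/w11.npy');P=cloud('wrist',d,T);p=cv2.imread('pics/w11.png')
for nm,lo,hi in(('blk',.03,.046),('ha',.1,.108),('lev',.135,.17)):
    m=(P[...,2]>lo)&(P[...,2]<hi)&(P[...,1]>-.3)&(P[...,1]<.1)&(P[...,0]>.5)&(P[...,0]<.65);
    if nm=='blk': m&=p.min(2)>120
    k,l,st,ce=cv2.connectedComponentsWithStats(m.astype(np.uint8))
    for i in range(1,k):
        if st[i,4]>50: print(nm,st[i],ce[i].round(1),np.median(P[l==i],0).round(4),cv2.minAreaRect(P[l==i][:,:2].astype(np.float32)*1000))
E
```

```text
t: 49.85
tcp_pos: [0.5727, -0.0648, 0.2463]
tool_rot: [0.517, 0.856, 0.0, -0.001]
force: [-0.6, 0.2, -1.0]
finger_gap: 0.696
blk [ 234  250  105  150 8493] [284.4 324.4] [ 0.593  -0.1785  0.0392] ((594.4558715820312, -183.60546875), (63.36814880371094, 148.87380981445312), 10.108325004577637)
ha [ 364   32   38   41 1201] [382.3  52.2] [0.5538 0.0556 0.1052] ((553.8685913085938, 55.87049865722656), (23.174894332885742, 23.065393447875977), 85.79864501953125)
ha [340 120  28  34 671] [353.7 136.6] [0.5627 0.002  0.1034] ((563.0892333984375, 1.902878761291504), (15.493707656860352, 21.35957908630371), 8.767839431762695)
lev [314 219  21  45 820] [324.3 241.4] [ 0.5729 -0.0598  0.1529] ((573.84375, -61.91325759887695), (11.970497131347656, 24.13576889038086), 25.48365592956543)
```

View pics/w11.png

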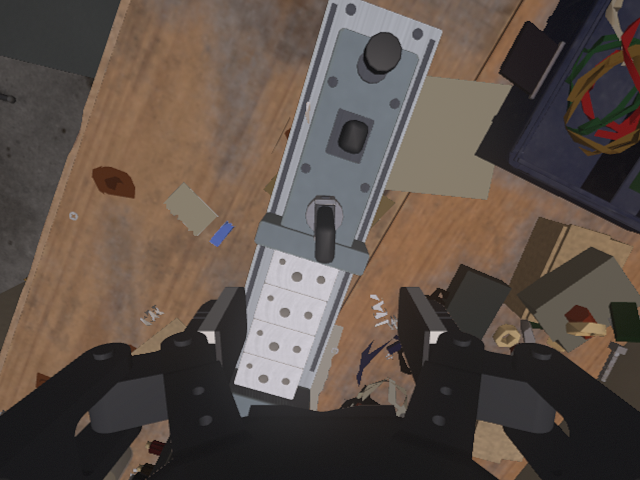

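```bash
python3 -m inch '[0.1,0.3,0,0.17, 0,0,0,0.17, 0,0,0,0.17, 0,0,0,0.17, 0,0,0,0.17, 0,0,0,0.17, 0,0,-1,0.17, 0,0,-2,0.17, 0,0,-3,0.17, 0,0,-3,0, 0,0,-1.6,0, 0,0,0,0, 0,0,0,0]' 65
```

```text
t: 51.52
tcp_pos: [0.5751, -0.062, 0.1417]
tool_rot: [-0.221, 0.975, -0.0, 0.001]
force: [-0.4, -0.6, 0.3]
finger_gap: 0.651
```

```bash
python3 -m inch '[-0.12,0,-0.3,0, 0,0,0,0]' && python3 -m inch '[0,0,0,0, 0,0,0,0, 0,0,0,0, 0,0,0,0, 0,0,0,0]' 0 40
```

```text
t: 51.78
tcp_pos: [0.5732, -0.062, 0.1383]
tool_rot: [-0.221, 0.975, -0.0, 0.0]
force: [-0.7, 0.0, -0.2]
finger_gap: 0.652
t: 52.4
tcp_pos: [0.5732, -0.0619, 0.1381]
tool_rot: [-0.221, 0.975, 0.0, 0.0]
force: [-1.6, 1.9, 4.6]
finger_gap: 0.271
```

```bash
python3 -m inch '[0,0,0,-0.1, 0,0,-0.02,-0.16, 0,0,-0.02,-0.16, 0,0,-0.02,-0.16, 0,0,-0.02,-0.16, 0,0,-0.02,-0.16, 0,0,-0.02,-0.16, 0,0,-0.02,-0.16, 0,0,-0.02,-0.16, 0,0,-0.02,-0.16, 0,0,0,0]'
```

```text
t: 53.78
tcp_pos: [0.573, -0.062, 0.1361]
tool_rot: [0.52, 0.854, -0.0, -0.0]
force: [-2.4, 0.9, 4.4]
finger_gap: 0.274
```

```bash
python3 -m inch '[0,0,-0.02,-0.16, 0,0,-0.02,-0.16, 0,0,-0.02,-0.16, 0,0,-0.02,-0.16, 0,0,-0.02,-0.16, 0,0,-0.02,-0.16, 0,0,-0.02,-0.16, 0,0,-0.02,-0.16, 0,0,-0.02,-0.16, 0,0,-0.02,-0.16, 0,0,0,-0.08, 0,0,0,0]' && python3 -m inch '[0,0,0,-0.08, 0,0,0,-0.05, 0,0,0,0]'
python3 - <<'E'
from h import *
s=manip.sense();print(s['ft_torque'],s['tool_rot'],s['q'])
E
```

```text
t: 55.28
tcp_pos: [0.5729, -0.0617, 0.1341]
tool_rot: [0.983, 0.184, -0.0, -0.0]
force: [-2.5, 2.3, 5.2]
finger_gap: 0.271
t: 55.65
tcp_pos: [0.5729, -0.0617, 0.134]
tool_rot: [0.993, 0.119, -0.0, -0.0]
force: [-1.5, 2.8, 4.2]
finger_gap: 0.275
[ 0.5095314   0.35060046 -0.04638266] [ 9.92846548e-01  1.19396512e-01 -2.93490897e-04 -3.44474017e-04] [-3.01297356e-01  6.20129339e-01  1.65709748e+00  5.10924088e-04
  8.65183170e-01  1.02980340e+00]
```

```bash
cat > tq.py <<'E'
from h import *
s=manip.sense();r=s['tool_rot'];print('Mz',s['ft_torque'],'yaw',np.degrees(np.arctan2(-(2*r[0]**2-1)*-1*-1,1)) if 0 else np.degrees(2*np.arctan2(r[1],r[0]))-90)
E
python3 tq.py; python3 -m inch '[0,0,0,-0.05, 0,0,0,0]' && python3 tq.py;  python3 -m inch '[0,0,0,-0.05, 0,0,0,0]' && python3 tq.py; python3 -m inch '[0,0,0,-0.05, 0,0,0,0]' && python3 tq.py
```

```text
Mz [ 0.5095314   0.35060046 -0.04638266] yaw -76.28544886010397
t: 55.9
tcp_pos: [0.5729, -0.0617, 0.134]
tool_rot: [0.996, 0.094, -0.0, -0.0]
force: [-1.0, 2.5, 4.5]
finger_gap: 0.276
Mz [ 0.56905169  0.33877866 -0.02854685] yaw -79.16974034434593
t: 56.15
tcp_pos: [0.5729, -0.0617, 0.1339]
tool_rot: [0.998, 0.07, -0.0, -0.0]
force: [-1.5, 2.9, 4.4]
finger_gap: 0.278
Mz [0.65139964 0.33908373 0.46461429] yaw -81.95323284676277
t: 56.4
tcp_pos: [0.5731, -0.0619, 0.1339]
tool_rot: [0.999, 0.045, -0.0, 0.0]
force: [-2.5, 2.3, 3.5]
finger_gap: 0.27
Mz [0.53448931 0.27988163 0.52845696] yaw -84.82859020068335
```

```bash
python3 -m inch '[0,0,0,0.03, 0,0,0,0]' && python3 tq.py; python3 -m inch '[0,0,0,0, 0,0,0,0, 0,0,3,0, 0,0,5,0, 0,0,3,0, 0,0,0,0, 0,0,0,0]' 65
python3 - <<'E'
from h import *
T=wristT(); np.save('pics/w12T.npy',T); snap('wrist','w12')
d=np.load('pics/w12.npy');P=cloud('wrist',d,T);p=cv2.imread('pics/w12.png')
for nm,lo,hi in(('blk',.03,.046),('ha',.1,.108),('lev',.135,.17)):
    m=(P[...,2]>lo)&(P[...,2]<hi)&(P[...,1]>-.3)&(P[...,1]<.1)&(P[...,0]>.5)&(P[...,0]<.65);
    if nm=='blk': m&=p.min(2)>120
    k,l,st,ce=cv2.connectedComponentsWithStats(m.astype(np.uint8))
    for i in range(1,k):
        if st[i,4]>50: print(nm,st[i],ce[i].round(1),np.median(P[l==i],0).round(4),cv2.minAreaRect(P[l==i][:,:2].astype(np.float32)*1000))
E
```

```text
t: 56.65
tcp_pos: [0.5731, -0.0619, 0.1339]
tool_rot: [0.998, 0.058, -0.0, -0.0]
force: [-1.4, 2.4, 3.9]
finger_gap: 0.28
Mz [0.52113383 0.26357647 0.17679495] yaw -83.29660337325356
t: 57.52
tcp_pos: [0.5726, -0.062, 0.243]
tool_rot: [0.998, 0.058, -0.001, -0.0]
force: [-0.9, 0.4, -0.0]
finger_gap: 0.651
blk [  375   164   178    80 11573] [462.1 203.1] [ 0.5955 -0.1819  0.0392] ((593.9675903320312, -182.01214599609375), (62.46961975097656, 151.1962432861328), 9.597206115722656)
ha [137 221  36  34 903] [153.9 237.7] [0.5548 0.0556 0.1052] ((554.1856689453125, 56.36082458496094), (23.20269775390625, 22.946386337280273), 87.20343780517578)
ha [305 220  33   7  83] [320.6 222. ] [ 0.5797 -0.06    0.1035] ((578.6891479492188, -60.76395034790039), (2.8606643676757812, 22.81185531616211), 9.407304763793945)
ha [216 222  31  22 561] [231.1 233.1] [0.5643 0.0016 0.1035] ((563.7207641601562, 2.2728443145751953), (15.531245231628418, 21.352846145629883), 6.216975212097168)
lev [302 232  40  26 879] [321.2 244.8] [ 0.5763 -0.0615  0.1487] ((574.222900390625, -61.65801239013672), (12.235050201416016, 23.831146240234375), 9.15504264831543)
```

View pics/w12.png

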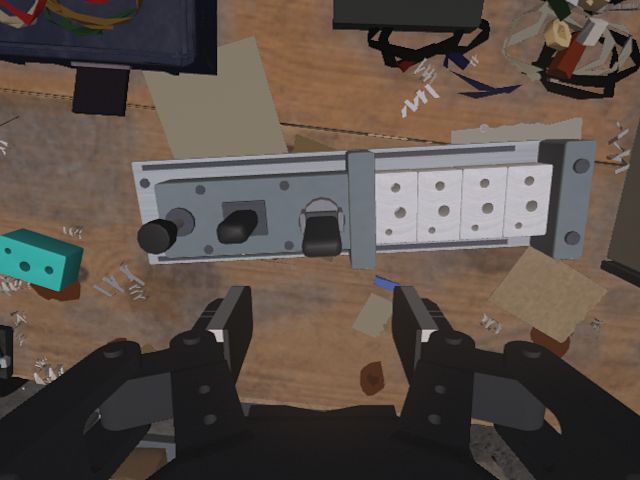

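```bash
python3 -m inch '[1.5,0.25,0,0.05, 1.7,0.3,0,0, 0,0,0,0, 0,0,-3,0, 0,0,-3,0, 0,0,-2,0, 0,0,-0.9,0, 0,0,0,0, 0,0,0,0]' 0 40
```

```text
t: 58.7
tcp_pos: [0.6056, -0.0566, 0.1558]
tool_rot: [0.997, 0.083, 0.001, 0.0]
force: [0.7, 0.1, 0.7]
finger_gap: 0.002
```

```bash
python3 -m inch '[-0.75,-0.13,-0.3,0, -0.71,-0.12,0,0, -0.78,-0.13,0,0, -0.77,-0.13,-0.05,0, -0.75,-0.13,-0.2,0, -0.74,-0.12,-0.25,0, -0.66,-0.11,-0.4,0, -0.66,-0.11,-0.44,0, 0,0,0,0]' && python3 tq.py
```

```text
t: 59.82
tcp_pos: [0.5458, -0.0663, 0.1379]
tool_rot: [0.997, 0.083, -0.001, -0.0]
force: [-0.7, -0.4, -0.1]
finger_gap: -0.001
Mz [-0.05356795 -0.04219862  0.03547855] yaw -80.4542517988699
```

Run:
```python
from h import *
snap('scene','s13')
p=cv2.imread('pics/s13.png')[180:300,240:440]; cv2.imwrite('pics/c13.png',cv2.resize(p,None,fx=4,fy=4,interpolation=3))
```

```text
(no output)
```

View pics/c13.png

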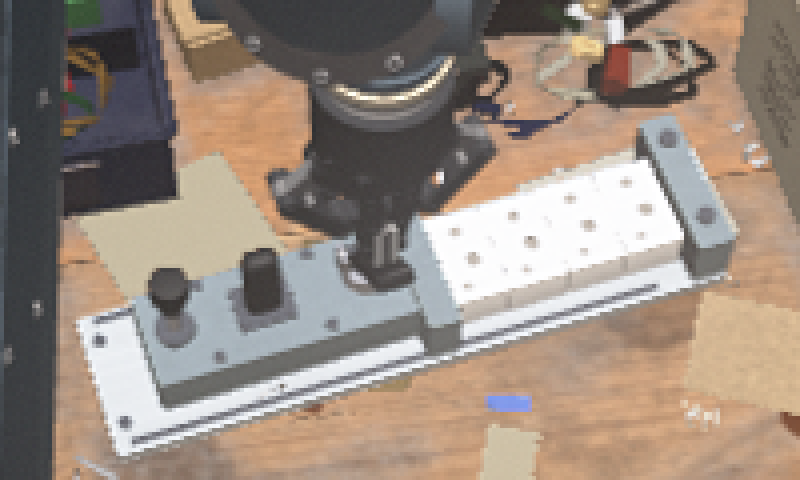

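```bash
python3 -m inch '[-0.53,-0.09,-0.55,0, -0.53,-0.09,-0.6,0, -0.37,-0.06,-0.68,0, -0.36,-0.06,-0.7,0, -0.18,-0.03,-0.7,0, -0.15,-0.03,-0.6,0, 0,0,0,0]' && python3 -m inch '[0,0,-0.2,0, 0,0,0,0]' && python3 -m inch '[0,0,-0.15,0, 0,0,0,0]'
```

```text
t: 60.75
tcp_pos: [0.5259, -0.0699, 0.1001]
tool_rot: [0.997, 0.083, 0.0, -0.0]
force: [1.3, -1.0, 2.0]
finger_gap: -0.003
t: 61.0
tcp_pos: [0.5257, -0.0699, 0.0992]
tool_rot: [0.997, 0.083, -0.0, 0.0]
force: [-0.2, -0.2, 10.8]
finger_gap: -0.005
t: 61.25
tcp_pos: [0.5255, -0.07, 0.0984]
tool_rot: [0.997, 0.084, -0.0, 0.0]
force: [-2.7, 0.4, 16.0]
finger_gap: -0.002
```

```bash
python3 -m inch '[0,0,0.3,0, 0,0,4,0, 0,0,5,0, -1,0,5,0, -3,0,3,0, -3,0,0,0, 0,0,0,0, 0,0,0,0]'
python3 - <<'E'
from h import *
T=wristT(); np.save('pics/w14T.npy',T); snap('wrist','w14')
d=np.load('pics/w14.npy');P=cloud('wrist',d,T);p=cv2.imread('pics/w14.png')
for nm,lo,hi in(('blk',.03,.046),('ha',.1,.108),('lev',.065,.095),('lev2',.11,.17)):
    m=(P[...,2]>lo)&(P[...,2]<hi)&(P[...,1]>-.3)&(P[...,1]<.1)&(P[...,0]>.46)&(P[...,0]<.65);
    if nm=='blk': m&=p.min(2)>120
    k,l,st,ce=cv2.connectedComponentsWithStats(m.astype(np.uint8))
    for i in range(1,k):
        if st[i,4]>50:
            print(nm,st[i],np.median(P[l==i],0).round(4),cv2.minAreaRect(P[l==i][:,:2].astype(np.float32)*1000))
            if nm=='lev':
                Q=P[l==i]; c=(Q-[.5742,-.0617,0])@np.array([.9858,.168,0]); 
                for a in range(-80,20,10):
                    mm=(c>a/1e3)&(c<(a+10)/1e3)
                    if mm.sum()>5: print(a,mm.sum(),np.median(Q[mm,2]).round(4))
snap('scene','s14')
q=cv2.imread('pics/s14.png')[180:300,240:440]; cv2.imwrite('pics/c14.png',cv2.resize(q,None,fx=4,fy=4,interpolation=3))
E
```

```text
t: 62.25
tcp_pos: [0.4561, -0.0699, 0.2695]
tool_rot: [0.997, 0.083, -0.0, -0.0]
force: [0.0, 1.3, -0.0]
finger_gap: 0.002
blk [  388    33   183    79 12617] [ 0.5949 -0.1819  0.0392] ((594.5067138671875, -182.40126037597656), (63.06122970581055, 151.71693420410156), 10.131478309631348)
ha [ 148   41   37   38 1047] [0.5537 0.0554 0.1052] ((553.603759765625, 56.26327896118164), (23.41434097290039, 23.394119262695312), 55.10203170776367)
ha [230  48  32  25 672] [0.5626 0.0017 0.1034] ((562.971923828125, 2.154336929321289), (15.628925323486328, 21.931455612182617), 9.69098949432373)
lev [174  47  16  33  75] [0.5517 0.0474 0.0924] ((553.1136474609375, 49.235103607177734), (9.26257610321045, 22.098703384399414), 80.25283813476562)
-20 12 0.0936
-10 44 0.0926
0 19 0.0922
lev [ 313   51   47  115 3728] [ 0.5469 -0.0669  0.0806] ((542.9202880859375, -66.7056884765625), (87.30794525146484, 35.46241760253906), 9.370797157287598)
-80 185 0.0798
-70 388 0.0805
-60 389 0.0805
-50 389 0.0804
-40 402 0.0804
-30 433 0.0804
-20 432 0.0805
-10 660 0.0813
0 427 0.0817
10 23 0.0653
lev [236  54  32  26 235] [ 0.5573 -0.0063  0.0811] ((559.0579833984375, -1.3484134674072266), (10.819439888000488, 23.032514572143555), 43.35538101196289)
-10 199 0.081
0 36 0.082
```

View pics/w14.png

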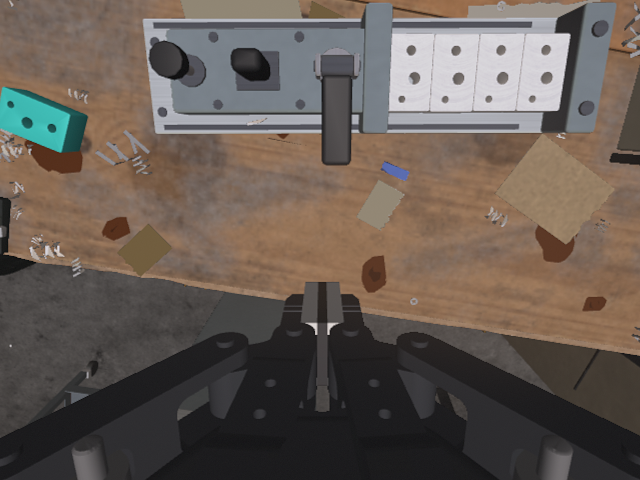

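View pics/c14.png

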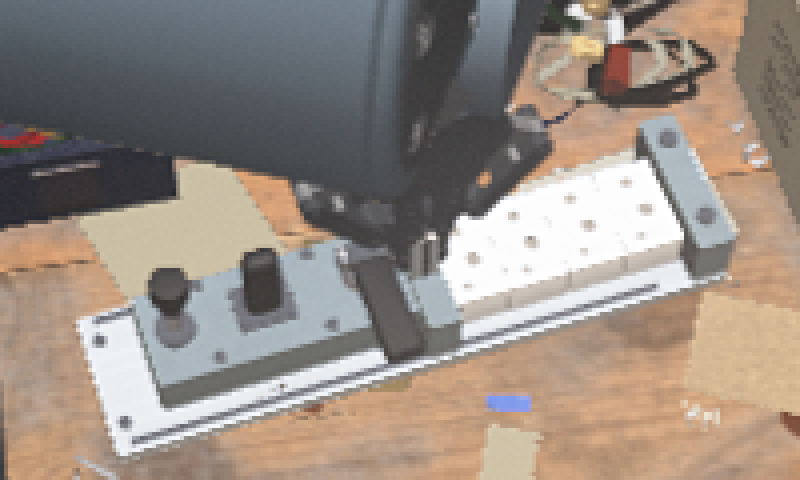

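Run:
```python
from h import *
q=cv2.imread('pics/w14.png')[0:140,350:620]; cv2.imwrite('pics/c15.png',cv2.resize(q,None,fx=2.9,fy=2.9,interpolation=3))
```

```text
(no output)
```

View pics/c15.png

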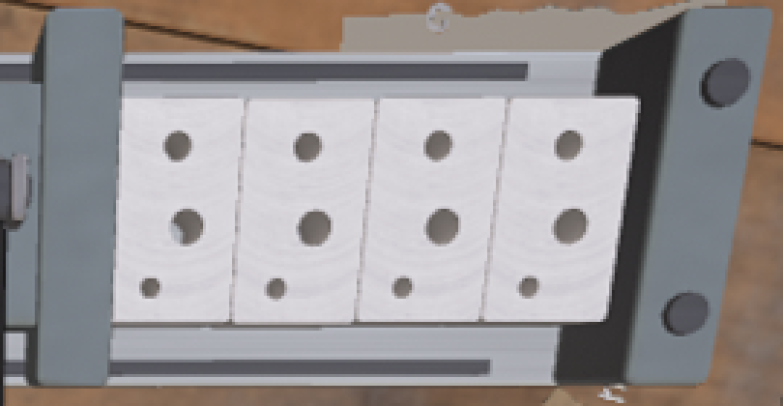

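```bash
python3 -c "
from station import job
print(job.sign_off())"
```

```text
the job is handed in; nothing more can be done
None
```

I clamped all four drilled aluminium blocks in the gang vice and handed the job in at about 62 s. The order was as asked: plunger up, jaw open, blocks in, jaw snug, bolt home, lever folded last. The turquoise block, tape measure, bottle and glue tube were not touched.

**Last checks:**
- **Row:** it measures about 152 mm long, within 1 mm of the bed's centre line, and no gaps show in the last picture. When I pushed the jaw up, it stopped moving and the force rose to 16.6 N.
- **Bolt:** I turned it about 196° clockwise until the turning torque jumped from under 0.1 to about 0.5 N·m. The lever then lined up with the vice to within about 0.5°.
- **Lever:** it lies flat, level to within 1 mm along its length, and it met its stop under a 16 N press.
- **Jaw:** the handle did not shift while I screwed the bolt and folded the lever.

**What went wrong on the way:**
- **First grasp:** I came down about 16 mm off target, so the fingers pressed on the block (80 N at the wrist). I opened, lifted and redid it; the block moved about 3 mm.
- **Knocked block:** one placed block was knocked about 6 cm along the bed while the arm was away. I picked it up again and put it back in the row.

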